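# Seat the loose crank on the gauge stand and wind its needle to the index clip

## Robot

A 6-joint arm with a two-finger parallel gripper is mounted at the origin on the work surface. World frame = base frame: x ahead of the robot, y to its left, z up, the work surface at z = 0. Lengths are in m, angles in rad, forces in N, time in s.
With the tool pointing down it reaches from about 0.325 to 0.85 m from the base axis. Payload 15.5 kg.
Tool frame: the origin (TCP) lies midway between the tips of the shut fingers; the grasp point (between the pads) lies 19 mm behind it (manip.hold_point_z is the distance from the TCP to the grasp point, in m); z points along the fingers, y is the direction in which the jaws open and shut (so a half turn about z gives the same grasp; the last joint's range is limited). The gripper opens to 91 mm and grips with 3 to 60 N. Pads are 32 mm wide; open, the fingers measure 118 mm over their backs; the gripper's body (76 mm by 178 mm) begins 60 mm behind the grasp point.
Start: joints at [-1.337, 0.494, 1.345, -0, 1.302, -0.096], TCP at [0.202, -0.591, 0.214] pointing down, gripper open.
Joint ranges: [-2.91, 2.91], [-0.82, 2.16], [0.22, 2.67], [-1.22, 4.37], [0.12, 2.79], [-3.08, 3.08]. Speed limits (rad/s): [1.89, 1.89, 2.57, 3.01, 3.01, 3.01].

## Interface

Orientations are given as a unit quaternion [x, y, z, w].
In Python, from rig import sensors, viewer, manip gives the robot as it stands. The module is installed in compiled form; this text tells all that it offers.
- The arm moves only by the tool apply_moves, never from a script. Its argument "moves" is one flat list of numbers, 7 for each row, row after row: the turn, a rotation vector about the tool's x, y, z in degrees, then the shift along the tool's x, y, z in m, then the finger opening in m, from 0 to 0.0912. In form: [rx, ry, rz, tx, ty, tz, claw, rx, ry, rz, tx, ty, tz, claw, ...]. A call has exactly 5 rows; each row shifts and turns the commanded pose from where the row before left it, along the tool's axes as they then stand; what a row does not reach is not made up. A row lasts 1/8 s, in which the tool goes at most 62.5 mm and 10.7 degrees, less where a joint would pass 70% of its speed; a pose out of reach is approached as far as the arm can. A call with a gripper value outside its range is refused whole. The fingers move at their own pace and stop on an object; the grip force is fixed at half the most. Time passes only in rows, so rows that do not move let the fingers close, or fill a call up. It gives the time, the measured TCP pose, the force and the opening at its end, in the units of the state.
- sensors.read_state(): the state, without advancing time (a new reading comes with each control period).
- viewer.read_camera(name): name is "scene" or "top" or "wrist"; returns a dict with "img" (480x640x3 uint8, red, green, blue), "K" (3x3 intrinsics, pixels), "eye" and "rotation" of the camera in the world. Camera axes: x right, y down, z forward; pixel columns grow to the right and rows downward; lengths in m; the calibration is good to about 2 mm. A picture is of the moment at which its call begins. There is no depth.
- manip.sign_off(): hands the job in, once; it reports no verdict.
The state is a dict: "t": time; "joints": joint angles; "dq": joint speeds; "joint_torque": joint torques, N m; "tcp_pos": TCP position; "orientation": TCP orientation; "force": force on the tool from outside, world axes, zero at the start; "ft_torque": the same for the moment, N m; "opening": finger opening in m.
Only numpy, scipy, OpenCV 4.12 (cv2) and the standard library are available. Lean on these libraries where they do the work, as an engineer would, in place of code of your own. Each camera call takes 0.05 s, during which the arm holds its last target.

## Task

Take the loose crank, push its socket fully home over the hex hidden inside the guard tube on the sloping dial of the green gauge stand, and wind it clockwise until the dial's needle points at the black index clip on the rim. Leave the crank fully seated, and do not shift the index clip or knock the T-key, the jar or the steel weight out of place.

Things in the scene. Friction and masses are not known exactly. Their poses are not given: they have to be found in the camera images.
- crank: Loose steel crank, about 0.33 kg, standing upright on its socket. Origin: centre of the socket's mouth (underside); z: socket axis, from mouth up through hub; x: along the arm to the handle. Socket: hexagonal outside, 37 mm across flats, 42 over corners, to z=31, then round 38 mm to z=46. Hex cavity 30.2 mm across flats, 31 mm deep; flats face y and every 60 degrees from it.
- crank_hub (a point): Middle of the square steel hub on the crank's axis above the arm, for gripping: 26 x 26 mm, sides along the crank's x and y, from z=56 to z=86 (this point: z=71). The arm under it is a flat bar 20 mm wide (y), z=46..56, from x=-35 to x=82.
- crank_handle (a point): Point on the axis of the crank's upright black handle, 91 mm above the mouth plane, 70 mm from the socket axis (x=70). Handle: cylinder 22 mm dia., z=58..107, which spins freely on its own axis.
- machine: Green gauge stand, fixed: 270 mm deep (x), 240 wide (y), 143 high. Origin: on the bench, centred in y, 140 mm behind its front edge; x to its rear, z up; the front faces roughly to the robot's right. Its front face rises at 32 degrees from 30 mm high at x=-140 to 143 mm high at x=40, and carries the dial (180 mm dia.); behind is the flat top with a fixed clamp up to 179 mm high, centred at x=88.
- drive (a point): Centre of the dial and crank drive, on the floor of the guard tube (x=-50, y=0, z=86 mm of the stand). z: spindle axis, square to the sloping face, tilted 32 degrees from vertical towards the stand's front; x: up the slope; y: the stand's y. Crank fully home: its origin at this point, its z along this z. Spindle friction about 0.12 N m; it stays where it is left.
- guard_rim (a point): Centre of the guard tube's open end, 36 mm up the spindle axis from the drive point. Steel tube, inside dia. 46 mm, outside 55 mm. The seated crank turns the needle with it, one to one, with about 9 degrees of play each way in the fit, and rocks on the hex by about 5 degrees; winding may cock or lift it a few mm, and a push on the hub sends it home again.
- hex_top (a point): Top of the steel hex inside the guard, 29 mm up the spindle axis: hex 28 mm across flats, 20 mm high, topped by a hexagonal taper to 16 mm across flats. The hex's angle varies and is not reported: if the socket stops about 20 mm short of the floor it is out of phase; turn it (60 degrees at most) until it drops on.
- needle_tip (a point): Tip of the dark needle on the dial, 88 mm from the spindle axis, 5 mm above the face. It starts pointing nearly straight down the slope (towards the front), 0.1 to 0.6 rad clockwise from an end stop at straight down, and can turn only clockwise (looking down on the dial) from that stop, 6.6 rad in all.
- index_tip (a point): Tip of the black index clip on the dial's rim, a block 14 x 16 x 12 mm outside the needle's path, which stays where it is set; its tip points inwards, 90 mm from the axis, so the needle passes 2 mm from it. It stands 2.2 to 5.8 rad clockwise from straight down the slope.
- tkey: Bystander: T-shaped steel key standing on a round foot 38 mm dia., crossbar 90 mm along x, 87 mm high. Not the crank. Origin: centre of underside.
- jar: Bystander: clear jar with black lid, 72 mm dia., 85 mm high. Origin: centre of underside.
- weight: Bystander: steel calibration weight, 50 mm dia., 64 mm high. Origin: centre of underside.
Not all that is in view belongs to the job. What is shaped like the crank but red is not meant.

How it is judged:
By the outcome, as a careful person would: the job done as asked, in the order asked, and still so for the second after the job is handed in, with the robot touching nothing.
It also fails if it takes over 67 s, if anything falls off the work surface, if the arm or the gripper's body presses on something with over 40 N, if the wrist force passes 120 N, or if a joint passes its speed limit or range.

## Working session

There is one attempt and no reset: what is moved stays moved. The work goes in short steps, Python scripts to look and compute and a tool call to move; the robot and the scene stay as the last step left them, time stands still between calls to the robot, and variables do not carry over. Pictures are saved under pics/ and viewed, and the job is handed in when it is done.

Besides the shell and the picture viewer there is one more tool, called after "Call:" in YAML: its name, and indented under it one key for each argument. apply_moves: Moves the arm, as the interface text tells. Its arguments: {"type":"object","properties":{"moves":{"type":"array"}},"required":["moves"]}

```bash
mkdir -p pics; ls
cat > h.py <<'E'
from rig import sensors, viewer, manip
import numpy as np, cv2
def shot(n,f):
    c=viewer.read_camera(n); cv2.imwrite('pics/'+f,c['img'][:,:,::-1]); 
    np.savez('pics/'+f[:-4]+'.npz',**{k:np.array(v) for k,v in c.items()})
    return c
def load(f): return dict(np.load('pics/'+f+'.npz'))
def ray(c,u,v):
    d=np.array(c['rotation'])@np.linalg.inv(c['K'])@np.array([u,v,1.]); return np.array(c['eye']),d/np.linalg.norm(d)
def onz(c,u,v,z):
    e,d=ray(c,u,v); return e+d*(z-e[2])/d[2]
def proj(c,p):
    q=np.array(c['rotation']).T@(np.array(p)-c['eye']); q=c['K']@q; return q[:2]/q[2]
def tri(*l):
    A=0;b=0
    for c,u,v in l:
        e,d=ray(c,u,v); P=np.eye(3)-np.outer(d,d); A=A+P; b=b+P@e
    return np.linalg.solve(A,b)
E
python3 - <<'E'
from h import *
for n in ['scene','top','wrist']:
    c=shot(n,n+'0.png'); print(n,c['eye'],np.round(c['rotation'],3).tolist(),c['K'][0])
print(sensors.read_state())
E
```

```text
pics
scene [1.36866006 0.24915571 1.145692  ] [0.543, 0.758, -0.295, -0.209] [575.88967613   0.         312.75806363]
top [ 0.33578633 -0.05452279  1.4714632 ] [0.717, -0.696, 0.037, -0.029] [601.98860742   0.         326.55704531]
wrist [ 0.26968128 -0.56742017  0.38283112] [0.807, -0.577, -0.074, 0.104] [430.83552164   0.         319.92073138]
{'t': 0.15, 'joints': array([-1.33651805e+00,  4.94086511e-01,  1.34597418e+00, -2.20478119e-05,
        1.30251004e+00, -9.54727261e-02]), 'dq': array([ 0.00101551, -0.00203682, -0.00246332, -0.00030128, -0.0001838 ,
        0.00044335]), 'joint_torque': array([ 4.06198842e-04, -8.79208302e+01, -3.82045412e+01,  7.06366799e-02,
        5.02932491e-02, -3.91980439e-05]), 'tcp_pos': array([ 0.20232354, -0.5910372 ,  0.21345155]), 'orientation': array([ 9.86438199e-01,  1.64132388e-01, -4.45159899e-05, -4.87125249e-04]), 'force': array([-1.06041009,  0.43621002, -0.42304675]), 'ft_torque': array([-0.02151576,  0.05431723, -0.02158642]), 'opening': 0.09159191773735328}
```

Add to h.py:
```python
from scipy.spatial.transform import Rotation as R
def RM(c):
    r=np.array(c['rotation']); return R.from_quat(r).as_matrix() if r.size==4 else r
def ray(c,u,v):
    d=RM(c)@np.linalg.inv(c['K'])@np.array([u,v,1.]); return np.array(c['eye']),d/np.linalg.norm(d)
def proj(c,p):
    q=RM(c).T@(np.array(p)-c['eye']); q=c['K']@q; return q[:2]/q[2]
```

```text
(no output)
```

View pics/scene0.png

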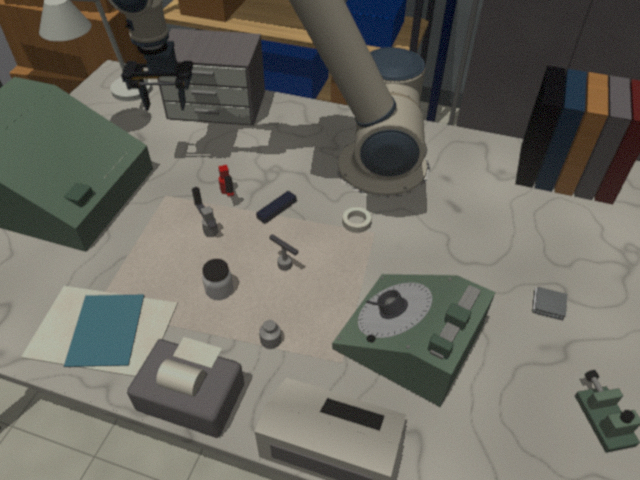

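View pics/top0.png

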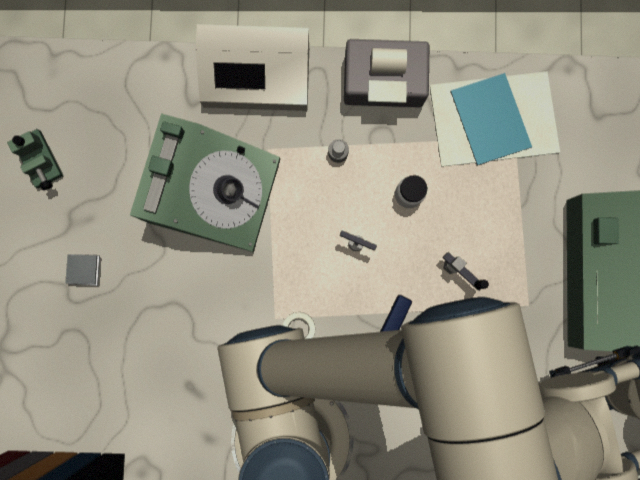

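View pics/wrist0.png

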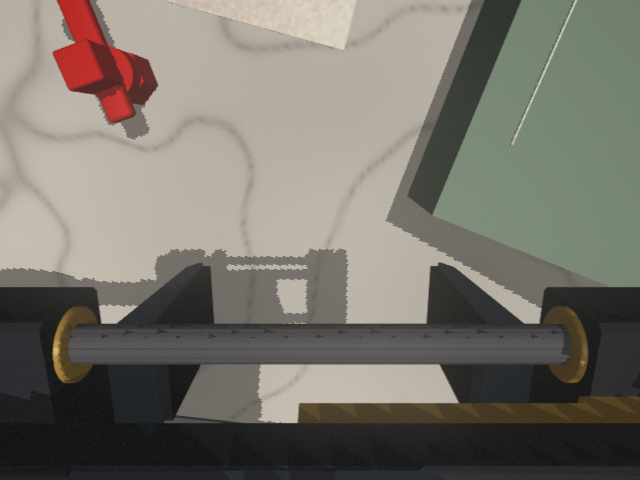

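Run:
```python
from h import *
t=cv2.imread('pics/top0.png'); s=cv2.imread('pics/scene0.png')
a=cv2.resize(t[240:300,420:500],None,fx=5,fy=5,interpolation=2); b=cv2.resize(s[180:240,180:260],None,fx=5,fy=5,interpolation=2)
cv2.imwrite('pics/crank0.png',np.hstack([a,b]))
a=cv2.resize(t[100:260,120:290],None,fx=3.6,fy=3.6,interpolation=2); cv2.imwrite('pics/m0.png',a)
a=cv2.resize(s[260:410,325:505],None,fx=4,fy=4,interpolation=2); cv2.imwrite('pics/m1.png',a)
```

```text
(no output)
```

View pics/crank0.png

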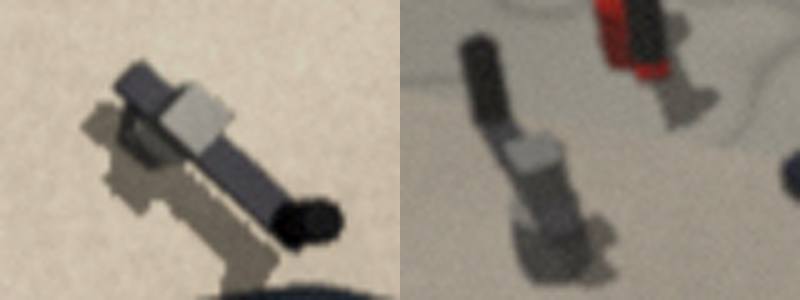

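View pics/m0.png

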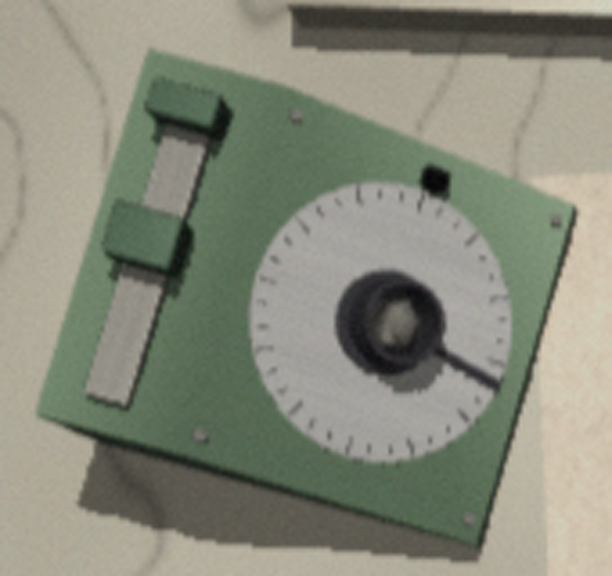

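View pics/m1.png

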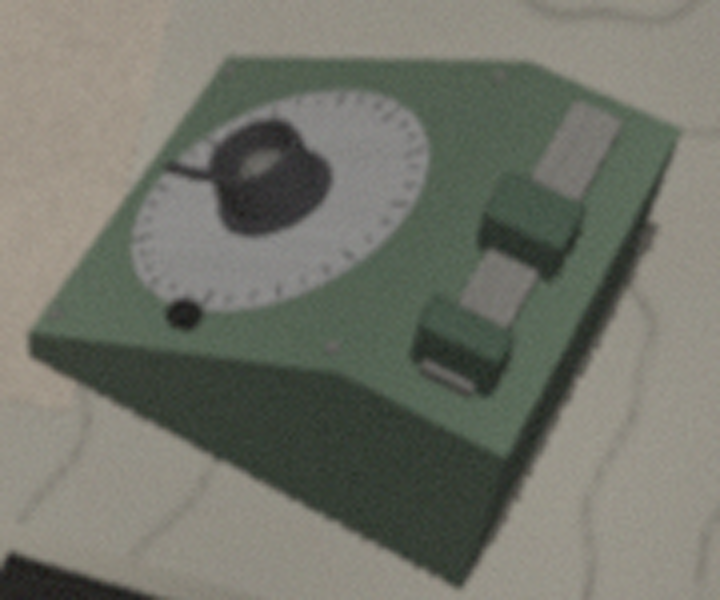

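```bash
cat > fit.py <<'E'
from h import *
from scipy.optimize import least_squares
T=load('top0');S=load('scene0')
obs=[(T,(-.14,-.12,.03),(280.3,157.8)),(T,(-.14,.12,.03),(253.3,251.4)),(T,(.13,-.12,.143),(161.7,113.9)),(T,(.13,.12,.143),(130.6,214.7)),
(S,(-.14,.12,.03),(382,274.2)),(S,(-.14,-.12,.03),(332.5,343.8)),(S,(.13,.12,.143),(495.5,292.5)),(S,(.13,-.12,.143),(450.8,374.5)),(S,(.04,.12,.143),(457.5,275.8)),(S,(.04,-.12,.143),(410,353))]
def mach(p): 
    r=R.from_euler('z',p[2]); return lambda q: r.apply(q)+np.array([p[0],p[1],0])
f=lambda p: np.concatenate([proj(c,mach(p)(np.array(q)))-o for c,q,o in obs])
r=least_squares(f,[.55,.2,1.4]); print('machine',r.x,np.degrees(r.x[2]),np.round(r.fun.reshape(-1,2),1).tolist())
m=mach(r.x); Rm=R.from_euler('z',r.x[2]).as_matrix()
a=np.radians(32)
zd=Rm@[-np.sin(a),0,np.cos(a)]; xd=Rm@[np.cos(a),0,np.sin(a)]; yd=Rm[:,1]
D=m(np.array([-.05,0,.086])); print('drive',D,'zd',zd,'xd',xd,'yd',yd)
np.savez('mach.npz',D=D,xd=xd,yd=yd,zd=zd)
print('rim proj',proj(T,D+.036*zd),proj(S,D+.036*zd))
def ang(c,u,v,h):
    e,d=ray(c,u,v); P=e+d*(((D+h*zd-e)@zd)/(d@zd)); w=P-D; 
    x,y=w@xd,w@yd; return np.hypot(x,y), np.degrees(np.arctan2(y,-x))%360 , P  # cw from downslope (looking down): down -> ? 
if __name__=='__main__':
    print('needle',ang(T,258.9,206.9,.005)); print('index',ang(T,240.8,150,.006))
    print('scene needle',ang(S,325+168/4,260+165/4,.005),'index',ang(S,325+184/4,260+314/4,.006))
    print('hub',tri((T,460,263.6),(S,207,210)),onz(T,460,263.6,.086),onz(S,207,210,.086))
    print('handle',tri((T,484.4,284.2),(S,196,188.4)),onz(T,484.4,284.2,.107),onz(S,196,188.4,.107))
E
python3 fit.py
```

```text
machine [0.5945388  0.21839996 1.32945069] 76.1719136831202 [[-0.9, -1.0], [-1.3, 0.1], [-0.9, -0.5], [-1.5, 0.3], [-0.6, -0.3], [-1.0, -1.0], [-0.5, -0.3], [-0.1, -0.0], [-0.9, -0.7], [-0.9, 0.1]]
drive [0.58258833 0.1698491  0.086     ] zd [-0.12665573 -0.51456074  0.8480481 ] xd [0.20269153 0.82346932 0.52991926] yd [-0.97101723  0.23900948  0.        ]
rim proj [232.38770911 189.55221053] [387.44437219 297.46440684]
needle (np.float64(0.08976549463140386), np.float64(8.500620421616045), array([0.55107565, 0.09734068, 0.04319435]))
index (np.float64(0.09895404808077701), np.float64(272.25071130880707), array([0.67705266, 0.13992891, 0.08902895]))
scene needle (np.float64(0.08595700965223696), np.float64(10.31614813186308), array([0.54986693, 0.10131668, 0.0454263 ])) index (np.float64(0.09846687653063338), np.float64(271.024109859863), array([0.67706943, 0.14178175, 0.09015568]))
hub [ 0.42581099 -0.37418751  0.08578241] [ 0.42653169 -0.37614781  0.086     ] [ 0.42573451 -0.37187696  0.086     ]
handle [ 0.37939765 -0.42536113  0.10781541] [ 0.37998229 -0.42712721  0.107     ] [ 0.37846488 -0.42419299  0.107     ]
```

```bash
cat > wr.py <<'E'
from h import *
M=np.load('mach.npz'); D,xd,yd,zd=[M[k] for k in('D','xd','yd','zd')]
def toolR(theta, flip=-1):
    # crank x at theta cw from downslope; tool x = flip*crank x ; tool z=-zd
    t=np.radians(theta); cx=-xd*np.cos(t)+yd*np.sin(t); tx=flip*cx; tz=-zd
    return np.column_stack([tx,np.cross(tz,tx),tz])
if __name__=='__main__':
  for sg in (1,-1):
   for j1 in (.1,.3):
    for q in (1.4,1.8,2.1):
      A=R.from_euler('z',j1)*R.from_euler('y',q)
      e=(A.inv()*R.from_matrix(toolR(0))).as_euler('ZYZ')
      e[0]*=sg; e[2]-=np.pi/2
      print(sg,j1,q,np.round(e,2), np.degrees(e[2]).round())
E
python3 wr.py
```

```text
1 0.1 1.4 [0.52 1.54 0.38] 22.0
1 0.1 1.8 [0.57 1.2  0.17] 10.0
1 0.1 2.1 [ 0.66  0.95 -0.03] -2.0
1 0.3 1.4 [0.48 1.45 0.55] 32.0
1 0.3 1.8 [0.54 1.09 0.35] 20.0
1 0.3 2.1 [0.65 0.84 0.15] 8.0
-1 0.1 1.4 [-0.52  1.54  0.38] 22.0
-1 0.1 1.8 [-0.57  1.2   0.17] 10.0
-1 0.1 2.1 [-0.66  0.95 -0.03] -2.0
-1 0.3 1.4 [-0.48  1.45  0.55] 32.0
-1 0.3 1.8 [-0.54  1.09  0.35] 20.0
-1 0.3 2.1 [-0.65  0.84  0.15] 8.0
```

Call:
apply_moves:
  moves: [0,0,0,0.05,-0.024,0,0.0912,0,0,0,0.05,-0.024,0,0.0912,0,0,0,0.05,-0.024,0,0.0912,0,0,0,0.05,-0.024,0,0.0912,0,0,0,0.05,-0.024,0,0.0912]

```text
t: 0.78
tcp_pos: [0.4011, -0.3954, 0.2139]
orientation: [0.986, 0.164, -0.0, -0.0]
force: [0.5, -0.7, 0.9]
opening: 0.091
```

```bash
cat >> h.py <<'E'
def go(pos,Rt):
    s=sensors.read_state(); r=R.from_quat(s['orientation']); Rt=R.from_matrix(Rt)
    print('t',round(s['t'],2),'tcp',s['tcp_pos'].round(4),'q',s['joints'].round(3),'F',s['force'].round(1),'open',round(s['opening'],4))
    print('turn deg',np.degrees((r.inv()*Rt).as_rotvec()).round(2),'shift mm (before turn)',(r.inv().apply(np.array(pos)-s['tcp_pos'])*1000).round(2),'shift (after)',(Rt.inv().apply(np.array(pos)-s['tcp_pos'])*1000).round(2))
def down(az):
    a=np.radians(az); return np.column_stack([[np.cos(a),np.sin(a),0],[np.sin(a),-np.cos(a),0],[0,0,-1]])
E
python3 - <<'E'
from h import *
go([.426,-.3745,.15],down(47.8))
E
```

```text
t 0.78 tcp [ 0.4011 -0.3954  0.2139] q [-0.884  0.407  1.5    0.     1.235  0.357] F [ 0.5 -0.7  0.9] open 0.091
turn deg [ -0.    -0.   -28.91] shift mm (before turn) [ 30.31 -11.71  63.87] shift (after) [32.19  4.4  63.86]
```

Over the crank next, turning to line up, staying at height for one wrist look.

Call:
apply_moves:
  moves: [0,0,0,0.0303,-0.0117,0,0.0912,0,0,-9.6,0,0,0.01,0.0912,0,0,-9.6,0,0,0.01,0.0912,0,0,-9.7,0,0,0.01,0.0912,0,0,0,0,0,0,0.0912]

```text
t: 1.4
tcp_pos: [0.4246, -0.3755, 0.1832]
orientation: [0.914, 0.405, -0.0, -0.001]
force: [-0.3, 1.2, 0.0]
opening: 0.0912
```

Run:
```python
from h import *
go([.426,-.3745,.052],down(47.8))
c=shot('wrist','w1.png'); shot('scene','s1.png')
for p in [(.426,-.3745,.086),(.426-.0475,-.3745-.0515,.107)]: print(proj(c,p))
```

```text
t 1.4 tcp [ 0.4246 -0.3755  0.1832] q [-0.829  0.445  1.529 -0.     1.169 -0.092] F [-0.3  1.2  0. ] open 0.0912
turn deg [-0.1  -0.01 -0.05] shift mm (before turn) [  1.68   0.58 131.21] shift (after) [  1.7    0.36 131.21]
[321.01045485 241.4435013 ]
[320.22236838 356.74075473]
```

View pics/w1.png

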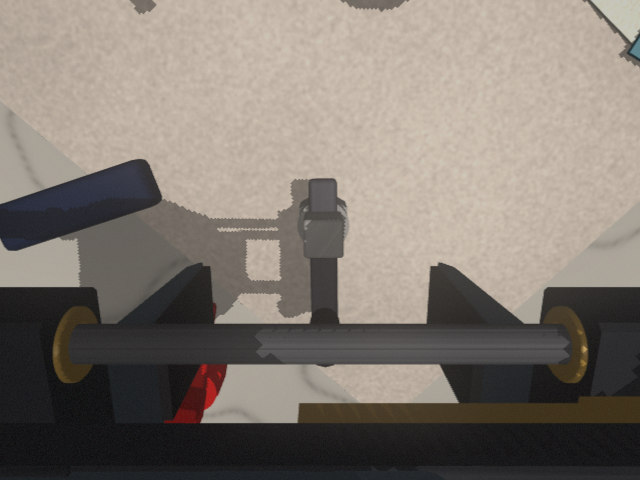

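Call:
apply_moves:
  moves: [0,0,0,0.003,0.0015,0.045,0.0912,0,0,0,0,0,0.045,0.0912,0,0,0,0,0,0.041,0.0912,0,0,0,0,0,0,0.0912,0,0,0,0,0,0,0.0]

```text
t: 2.12
tcp_pos: [0.4287, -0.3755, 0.0545]
orientation: [0.915, 0.404, 0.0, 0.001]
force: [0.1, 0.3, 0.4]
opening: 0.084
```

Call:
apply_moves:
  moves: [0,0,0,0,0,0,0,0,0,0,0,0,0,0,0,0,0,0,0,0,0,0,0,0,0,0,0,0,0,0,0,0,0,0,0]

```text
t: 2.75
tcp_pos: [0.428, -0.3747, 0.0529]
orientation: [0.914, 0.405, -0.0, -0.0]
force: [-0.0, -0.8, -0.3]
opening: 0.0342
```

Run:
```python
from h import *
go([.426,-.3745,.052],down(47.8))
c=shot('wrist','w2.png'); shot('scene','s2.png')
s=cv2.imread('pics/s2.png'); cv2.imwrite('pics/s2c.png',cv2.resize(s[120:270,140:320],None,fx=4,fy=4))
```

```text
t 2.75 tcp [ 0.428  -0.3747  0.0529] q [-0.824  0.619  1.648 -0.     0.875 -0.087] F [-0.  -0.8 -0.3] open 0.0342
turn deg [-0.  0. -0.] shift mm (before turn) [-1.21 -1.66  0.94] shift (after) [-1.21 -1.66  0.94]
```

View pics/w2.png

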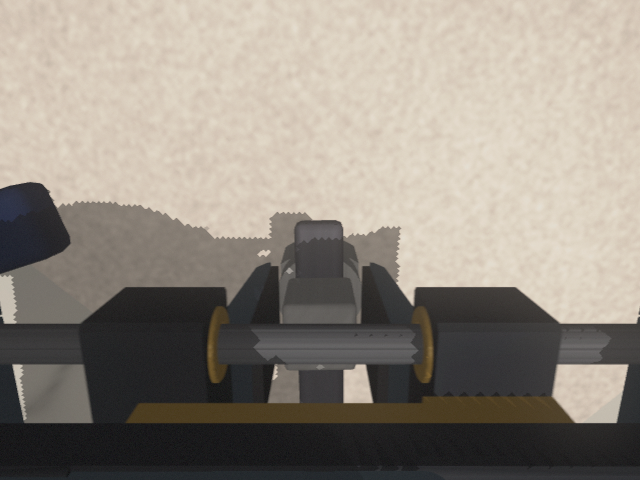

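View pics/s2c.png

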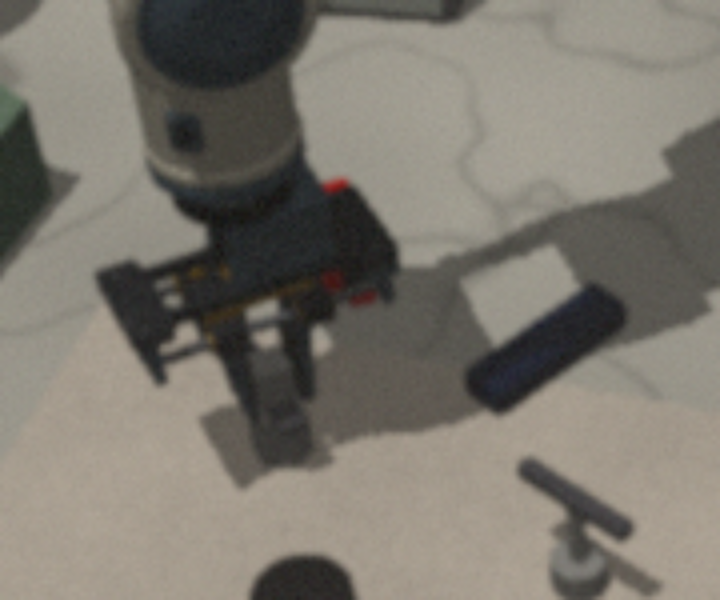

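Call:
apply_moves:
  moves: [0,0,0,0,0,0,0,0,0,0,0,0,0,0,0,0,0,0,0,-0.01,0,0,0,0,0,0,-0.05,0,0,0,0,0,0,-0.06,0]

```text
t: 3.48
tcp_pos: [0.4274, -0.3741, 0.174]
orientation: [0.914, 0.405, -0.0, -0.001]
force: [1.1, -2.0, -3.5]
opening: 0.026
```

Run:
```python
from h import *
from wr import *
for th in(-180,-150): 
  Rt=toolR(th); print(th,Rt.round(3).tolist()); go(D+zd*(.0525+.15),Rt)
c=shot('wrist','w3.png')
```

```text
-180 [[-0.203, -0.971, 0.127], [-0.823, 0.239, 0.515], [-0.53, 0.0, -0.848]]
t 3.48 tcp [ 0.4274 -0.3741  0.174 ] q [-0.824  0.458  1.536 -0.     1.15  -0.087] F [ 1.1 -2.  -3.5] open 0.026
turn deg [ 41.94 -10.45 146.46] shift mm (before turn) [ 412.76 -199.66  -83.18] shift (after) [-432.73  -20.68  171.68]
-150 [[-0.661, -0.74, 0.127], [-0.594, 0.619, 0.515], [-0.459, 0.265, -0.848]]
t 3.48 tcp [ 0.4274 -0.3741  0.174 ] q [-0.824  0.458  1.536 -0.     1.15  -0.087] F [ 1.1 -2.  -3.5] open 0.026
turn deg [ -42.94   23.79 -171.59] shift mm (before turn) [ 412.76 -199.66  -83.18] shift (after) [-385.09  198.46  171.68]
```

View pics/w3.png

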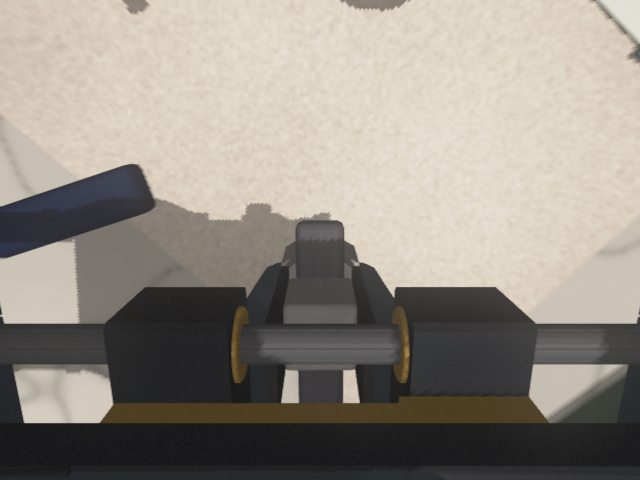

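Call:
apply_moves:
  moves: [0,0,0,0.045,-0.022,-0.02,0,0,0,0,0.052,-0.025,-0.015,0,0,0,0,0.053,-0.0255,-0.012,0,0,0,0,0.053,-0.0255,-0.012,0,0,0,0,0.053,-0.0255,-0.012,0]

```text
t: 4.15
tcp_pos: [0.5087, -0.1002, 0.2447]
orientation: [0.914, 0.405, 0.0, 0.0]
force: [1.4, -0.2, -3.9]
opening: 0.0256
```

Call:
apply_moves:
  moves: [0,0,0,0.053,-0.0255,-0.012,0,0,0,0,0.053,-0.0255,0,0,0,0,-9,0.05,-0.025,0,0,0,0,-10,0,0,0,0,0,0,-10,0,0,0,0]

```text
t: 4.78
tcp_pos: [0.5568, 0.0654, 0.256]
orientation: [0.781, 0.624, -0.0, -0.0]
force: [0.5, -0.4, -3.7]
opening: 0.0258
```

Run:
```python
from h import *
from wr import *
for th in(-180,-150): 
  Rt=toolR(th); go(D+zd*(.0525+.15),Rt)
```

```text
t 4.78 tcp [0.5568 0.0654 0.256 ] q [ 0.01   0.363  1.447 -0.     1.331  0.234] F [ 0.5 -0.4 -3.7] open 0.0258
turn deg [ -49.35   -0.48 -172.06] shift mm (before turn) [ 0.29  0.1  -1.72] shift (after) [-1.16 -0.09 -1.31]
t 4.78 tcp [0.5568 0.0654 0.256 ] q [ 0.01   0.363  1.447 -0.     1.331  0.234] F [ 0.5 -0.4 -3.7] open 0.0258
turn deg [ -41.49   10.69 -143.95] shift mm (before turn) [ 0.29  0.1  -1.72] shift (after) [-1.05  0.5  -1.31]
```

Call:
apply_moves:
  moves: [0,0,-10.5,0,0,-0.01,0,0,0,-10.5,0,0,-0.01,0,0,0,-10.5,0,0,-0.01,0,0,0,-10.5,0,0,-0.01,0,0,0,-10.5,0,0,0,0]

```text
t: 5.4
tcp_pos: [0.5571, 0.0645, 0.2969]
orientation: [0.425, 0.905, 0.0, 0.001]
force: [-0.3, -0.0, -3.9]
opening: 0.026
```

Call:
apply_moves:
  moves: [0,0,-10.5,0,0,0,0,0,0,-10.5,0,0,0,0,0,0,-10.5,0,0,0,0,0,0,-10.5,0,0,0,0,0,0,-10.5,0,0,0,0]

```text
t: 6.02
tcp_pos: [0.5567, 0.0644, 0.2961]
orientation: [-0.019, 1.0, -0.0, -0.0]
force: [0.0, -0.5, -4.3]
opening: 0.0259
```

Call:
apply_moves:
  moves: [0,0,-10.5,0,0,0,0,0,0,-10.5,0,0,0,0,0,0,-10.5,0,0,0,0,0,0,-10.5,0,0,0,0,0,0,-6,0,0,0,0]

```text
t: 6.65
tcp_pos: [0.5567, 0.0645, 0.2961]
orientation: [-0.423, 0.906, 0.0, -0.0]
force: [-0.3, -0.9, -2.8]
opening: 0.0259
```

Run:
```python
from h import *
from wr import *
for th in(-180,-170,-160,-150): 
  Rt=toolR(th); go(D+zd*(.0525+.15),Rt)
c=viewer.read_camera('wrist'); s=sensors.read_state(); r=R.from_quat(s['orientation']).as_matrix()
print((r.T@RM(c)).round(3).tolist(), (r.T@(c['eye']-s['tcp_pos'])).round(4))
```

```text
t 6.65 tcp [0.5567 0.0645 0.2961] q [ 0.009  0.331  1.385 -0.     1.426 -2.436] F [-0.3 -0.9 -2.8] open 0.0259
turn deg [ -7.27 -31.45 -25.42] shift mm (before turn) [-1.09  0.55 38.35] shift (after) [1.929e+01 3.000e-02 3.317e+01]
t 6.65 tcp [0.5567 0.0645 0.2961] q [ 0.009  0.331  1.385 -0.     1.426 -2.436] F [-0.3 -0.9 -2.8] open 0.0259
turn deg [ -9.94 -30.53 -15.68] shift mm (before turn) [-1.09  0.55 38.35] shift (after) [19.   -3.32 33.17]
t 6.65 tcp [0.5567 0.0645 0.2961] q [ 0.009  0.331  1.385 -0.     1.426 -2.436] F [-0.3 -0.9 -2.8] open 0.0259
turn deg [-12.52 -29.47  -5.95] shift mm (before turn) [-1.09  0.55 38.35] shift (after) [18.14 -6.57 33.17]
t 6.65 tcp [0.5567 0.0645 0.2961] q [ 0.009  0.331  1.385 -0.     1.426 -2.436] F [-0.3 -0.9 -2.8] open 0.0259
turn deg [-15.04 -28.26   3.79] shift mm (before turn) [-1.09  0.55 38.35] shift (after) [16.72 -9.62 33.17]
[[-0.005, -0.968, -0.253], [1.0, -0.004, -0.002], [0.001, -0.253, 0.968]] [ 0.0707  0.0008 -0.1694]
```

Call:
apply_moves:
  moves: [-2.8,-7.5,-2.7,0,0,0,0,-2.8,-7.5,-2.7,0,0,0,0,-2.8,-7.5,-2.7,0,0,0,0,-2.8,-7.5,-2.7,0,0,0,0,0,0,0,0,0,0,0]

```text
t: 7.32
tcp_pos: [0.5604, 0.0683, 0.3004]
orientation: [-0.481, 0.834, 0.195, 0.188]
force: [-0.1, 0.5, -3.4]
opening: 0.0261
```

Run:
```python
from h import *
from wr import *
for th in(-165,): 
  Rt=toolR(th); go(D+zd*.2-Rt[:,0]*.054,Rt)
```

```text
t 7.33 tcp [0.5604 0.0683 0.3004] q [-0.323  0.322  1.534  0.559  1.369 -3.079] F [-0.1  0.5 -3.4] open 0.0261
turn deg [-0.21 -0.57 -1.16] shift mm (before turn) [-29.1   -3.25  36.56] shift (after) [-28.67  -3.98  36.83]
```

Call:
apply_moves:
  moves: [0,0,8,-0.01,-0.001,0.012,0,0,0,7,-0.01,-0.001,0.012,0,0,0,0,-0.01,0,0.012,0,0,0,0,0,0,0,0,0,0,0,0,0,0,0]

```text
t: 7.95
tcp_pos: [0.5838, 0.107, 0.2843]
orientation: [-0.372, 0.888, 0.217, 0.161]
force: [-0.1, 0.3, -2.8]
opening: 0.0256
```

Run:
```python
from h import *
from wr import *
Rt=toolR(-150); go(D+zd*.2-Rt[:,0]*.054,Rt)
c=shot('wrist','w4.png'); print(proj(c,D+zd*.036),proj(c,D+zd*.029))
```

```text
t 7.95 tcp [0.5838 0.107  0.2843] q [-0.241  0.361  1.519  0.57   1.307 -2.771] F [-0.1  0.3 -2.8] open 0.0256
turn deg [-0.35 -0.52 -0.7 ] shift mm (before turn) [  0.32 -12.72   0.45] shift (after) [  0.48 -12.71   0.37]
[304.15172658 154.06467776] [304.5399     153.63757711]
```

View pics/w4.png

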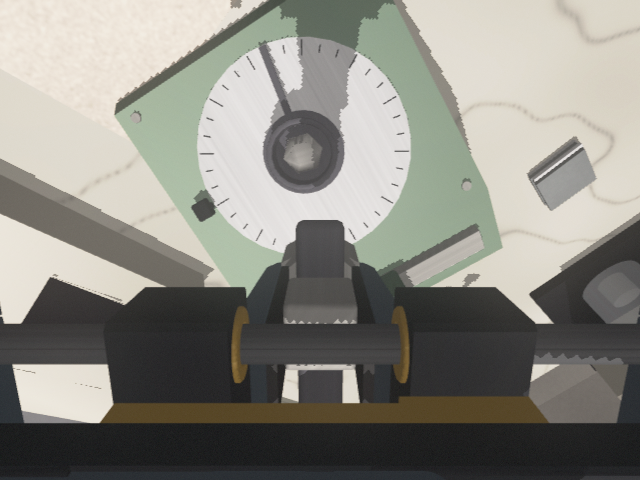

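Run:
```python
import cv2
i=cv2.imread('pics/w4.png'); cv2.imwrite('pics/w4a.png',cv2.resize(i[100:200,250:360],None,fx=6,fy=6,interpolation=2)); cv2.imwrite('pics/w4b.png',cv2.resize(i[210:420,230:410],None,fx=3,fy=2.8,interpolation=2)[:598])
```

```text
(no output)
```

View pics/w4a.png

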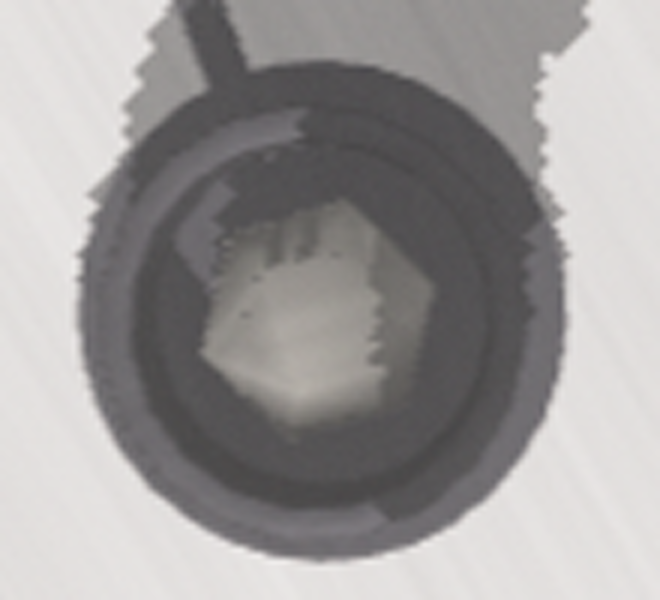

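View pics/w4b.png

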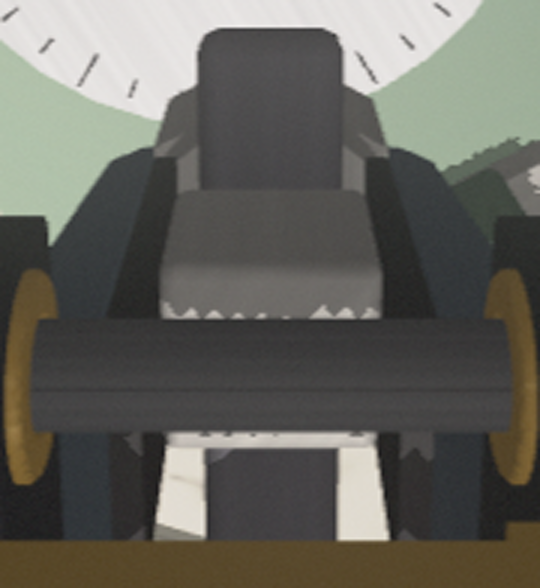

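Run:
```python
from h import *
from wr import *
c=load('w4'); s=sensors.read_state(); r=R.from_quat(s['orientation']).as_matrix(); p=s['tcp_pos']
for h in (0,.009,.029,.036): print(h,proj(c,D+zd*h))
for q in [(.013,-.013,-.0335),(.013,.013,-.0335),(.013,-.013,-.0035),(.013,.013,-.0035),(.035,-.01,-.0035),(.035,0,.0065)]: print(q,proj(c,p+r@np.array(q)))
# needle & index in wrist
def ang(u,v,h):
    e,d=ray(c,u,v); P=e+d*(((D+h*zd-e)@zd)/(d@zd)); w=P-D; x,y=w@xd,w@yd; return np.hypot(x,y), np.degrees(np.arctan2(y,-x))%360
print(ang(263,45,.005),ang(204,209,.006))
```

```text
0 [305.99338113 152.03833644]
0.009 [305.56699641 152.50748033]
0.029 [304.5399     153.63757711]
0.036 [304.15172658 154.06467776]
(0.013, -0.013, -0.0335) [281.38704556 306.76651865]
(0.013, 0.013, -0.0335) [358.13381794 306.86535361]
(0.013, -0.013, -0.0035) [287.87312999 277.27329642]
(0.013, 0.013, -0.0035) [351.88859052 277.35124592]
(0.035, -0.01, -0.0035) [294.49674843 224.33197539]
(0.035, 0, 0.0065) [319.95440776 219.20602335]
(np.float64(0.08887377454148754), np.float64(8.954961903487233)) (np.float64(0.09974015973647145), np.float64(272.1585778026572))
```

Run:
```python
from h import *
from wr import *
Rt0=toolR(-150); D2=D+Rt0@np.array([.0006,-.001,0]); np.save('D2.npy',D2)
Rt=toolR(-136); go(D2+zd*(.0525+.06)-Rt[:,0]*.0005,Rt)
```

```text
t 8.0 tcp [0.5839 0.1067 0.2844] q [-0.241  0.361  1.519  0.57   1.307 -2.77 ] F [ 0.   0.4 -4. ] open 0.0258
turn deg [-0.42 -0.46 13.26] shift mm (before turn) [ 53.57 -13.85  88.6 ] shift (after) [ 49.59 -26.48  88.04]
```

Call:
apply_moves:
  moves: [0,0,0,0.027,-0.007,0.01,0,0,0,0,0.0266,-0.0069,0.02,0,-0.2,-0.2,6.6,0,0,0.018,0,-0.2,-0.25,6.65,0,0,0.02,0,0,0,0,0,0,0.02,0]

```text
t: 8.62
tcp_pos: [0.5693, 0.111, 0.1813]
orientation: [-0.265, 0.924, 0.239, 0.138]
force: [1.1, -0.3, -3.6]
opening: 0.0261
```

Run:
```python
from h import *
from wr import *
D2=np.load('D2.npy')
Rt=toolR(-136); go(D2+zd*(.0525+.042)-Rt[:,0]*.0005,Rt)
c=shot('wrist','w5.png'); shot('scene','s5.png')
s=cv2.imread('pics/s5.png'); cv2.imwrite('pics/s5c.png',cv2.resize(s[210:380,310:510],None,fx=3.5,fy=3.5,interpolation=2))
```

```text
t 8.62 tcp [0.5693 0.111  0.1813] q [-0.246  0.467  1.684  0.641  1.089 -2.708] F [ 1.1 -0.3 -3.6] open 0.0261
turn deg [-0.04  0.04 -0.18] shift mm (before turn) [ 0.19  0.22 18.26] shift (after) [ 0.18  0.21 18.26]
```

View pics/s5c.png

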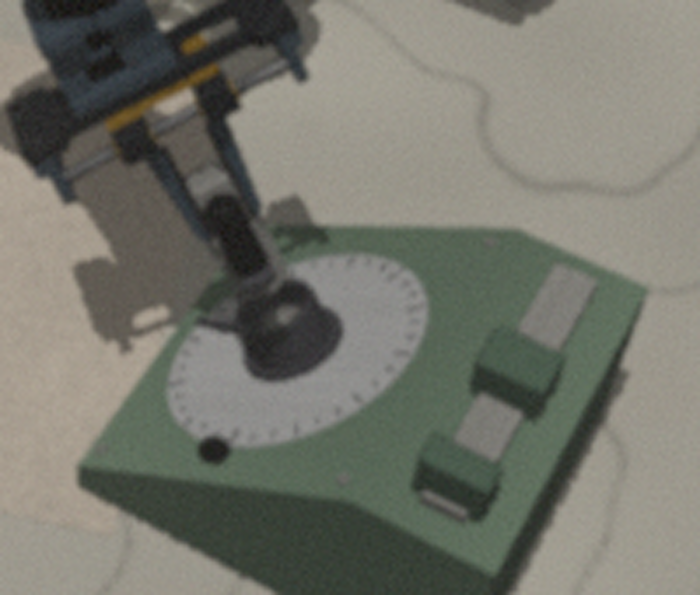

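View pics/w5.png

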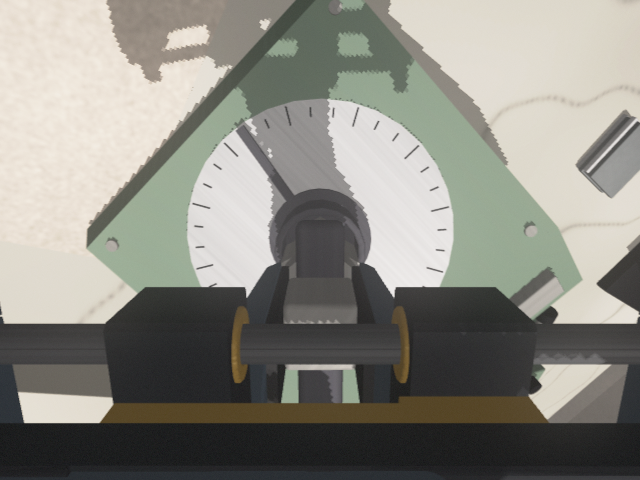

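Call:
apply_moves:
  moves: [0,0,0,0.0002,0.0002,0.01,0,0,0,0,0,0,0.008,0,0,0,0,0,0,0.005,0,0,0,0,0,0,0.005,0,0,0,0,0,0,0,0]

```text
t: 9.35
tcp_pos: [0.5723, 0.126, 0.1576]
orientation: [-0.266, 0.924, 0.239, 0.137]
force: [0.3, -1.3, -3.4]
opening: 0.0259
```

Call:
apply_moves:
  moves: [0,0,0,0,0,0.004,0,0,0,0,0,0,0.004,0,0,0,0,0,0,0.004,0,0,0,0,0,0,0,0,0,0,0,0,0,0,0]

```text
t: 9.98
tcp_pos: [0.5739, 0.132, 0.1477]
orientation: [-0.266, 0.924, 0.239, 0.137]
force: [0.2, 0.2, -3.7]
opening: 0.0256
```

Run:
```python
from h import *
from wr import *
D2=np.load('D2.npy')
Rt=toolR(-136); go(D2+zd*(.0525)-Rt[:,0]*.0005,Rt); print(sensors.read_state()['ft_torque'])
```

```text
t 9.97 tcp [0.5739 0.132  0.1477] q [-0.206  0.519  1.709  0.677  1.009 -2.734] F [ 0.2  0.2 -3.7] open 0.0256
turn deg [ 0.01  0.01 -0.1 ] shift mm (before turn) [ 0.1  -0.55 20.36] shift (after) [ 0.1  -0.54 20.36]
[-0.59499982  0.02558787 -0.00113751]
```

Call:
apply_moves:
  moves: [0,0,0,0,0,0.002,0,0,0,0,0,0,0.002,0,0,0,0,0,0,0.002,0,0,0,0,0,0,0,0,0,0,0,0,0,0,0]

```text
t: 10.6
tcp_pos: [0.5747, 0.1351, 0.1425]
orientation: [-0.265, 0.924, 0.239, 0.137]
force: [0.2, 0.3, -3.2]
opening: 0.026
```

Past the 20 mm line with no force, so it is in phase. Continue down.

Call:
apply_moves:
  moves: [0,0,0,0,0,0.003,0,0,0,0,0,0,0.003,0,0,0,0,0,0,0.003,0,0,0,0,0,0,0,0,0,0,0,0,0,0,0]

```text
t: 11.22
tcp_pos: [0.5758, 0.1398, 0.1349]
orientation: [-0.265, 0.924, 0.239, 0.137]
force: [0.1, -0.0, -4.4]
opening: 0.026
```

Call:
apply_moves:
  moves: [0,0,0,0,0,0.002,0,0,0,0,0,0,0.001,0,0,0,0,0,0,0.001,0,0,0,0,0,0,0,0,0,0,0,0,0,0,0]

```text
t: 11.85
tcp_pos: [0.5763, 0.1418, 0.1315]
orientation: [-0.265, 0.924, 0.239, 0.137]
force: [-0.3, -1.1, -3.7]
opening: 0.0261
```

Run:
```python
from h import *
from wr import *
D2=np.load('D2.npy')
Rt=toolR(-136); go(D2+zd*(.0525)-Rt[:,0]*.0005,Rt); s=sensors.read_state(); print(s['ft_torque'], s['force']@zd)
```

```text
t 11.85 tcp [0.5763 0.1418 0.1315] q [-0.187  0.545  1.719  0.696  0.971 -2.748] F [-0.3 -1.1 -3.7] open 0.0261
turn deg [ 0.01  0.02 -0.11] shift mm (before turn) [ 0.11 -0.54  1.32] shift (after) [ 0.11 -0.54  1.32]
[-0.59406852  0.11080075 -0.00543017] -2.5471137671583604
```

Call:
apply_moves:
  moves: [0,0,0,0,0,0.001,0,0,0,0,0,0,0.001,0,0,0,0,0,0,0,0,0,0,0,0,0,0,0,0,0,0,0,0,0,0]

```text
t: 12.48
tcp_pos: [0.5767, 0.1421, 0.1313]
orientation: [-0.266, 0.924, 0.239, 0.138]
force: [-13.5, -17.7, 27.1]
opening: 0.0257
```

Call:
apply_moves:
  moves: [0,0,0,0,0,-0.0008,0,0,0,8,0,0,0,0,0,0,8,0,0,0,0,0,0,8,0,0,0,0,0,0,8,0,0,0,0]

```text
t: 13.1
tcp_pos: [0.5774, 0.1416, 0.1312]
orientation: [0.002, 0.961, 0.267, 0.067]
force: [-2.2, -9.9, 6.7]
opening: 0.0258
```

Run:
```python
from h import *
from wr import *
D2=np.load('D2.npy')
Rt=toolR(-104); go(D2+zd*(.0525)-Rt[:,0]*.0005,Rt); s=sensors.read_state(); print(s['ft_torque'], s['force']@zd)
shot('wrist','w6.png')
```

```text
t 13.1 tcp [0.5774 0.1416 0.1312] q [-0.186  0.546  1.719  0.697  0.968 -2.186] F [-2.2 -9.9  6.7] open 0.0258
turn deg [-0.05  0.14 -0.32] shift mm (before turn) [ 0.82 -0.34  1.  ] shift (after) [ 0.82 -0.34  1.  ]
[-1.28136002 -0.15639928  0.14579111] 11.08088149521101
```

View pics/w6.png

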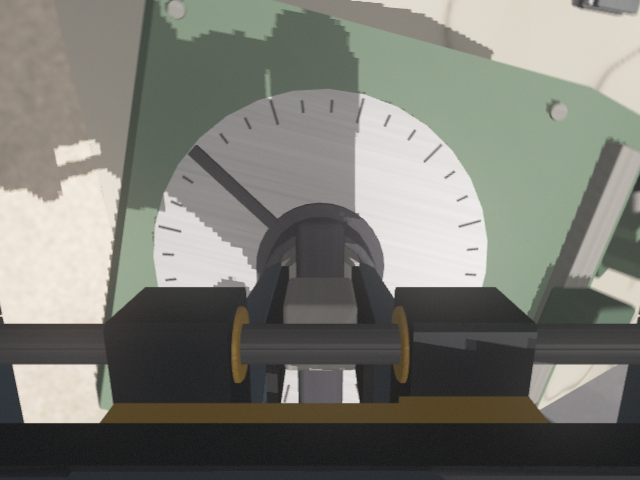

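```bash
cat >> h.py <<'E'
def angw(c,u,v,h):
    M=np.load('mach.npz'); D,xd,yd,zd=[M[k] for k in('D','xd','yd','zd')]; D=np.load('D2.npy')
    e,d=ray(c,u,v); P=e+d*(((D+h*zd-e)@zd)/(d@zd)); w=P-D; x,y=w@xd,w@yd; return np.hypot(x,y), np.degrees(np.arctan2(y,-x))%360
E
python3 - <<'E'
from h import *
print(angw(load('w6'),194,150,.005), angw(load('w6'),233,184,.005))
E
```

```text
(np.float64(0.08627159451838251), np.float64(30.010592790254425)) (np.float64(0.06132495910408976), np.float64(30.55556127934855))
```

Call:
apply_moves:
  moves: [0,0,10,0,0,0,0,0,0,10,0,0,0,0,0,0,10,0,0,0,0,0,0,10,0,0,0,0,0,0,10,0,0,0,0]

```text
t: 13.78
tcp_pos: [0.5773, 0.1415, 0.1311]
orientation: [0.408, 0.87, 0.27, -0.053]
force: [-2.2, -9.9, 8.1]
opening: 0.0257
```

Call:
apply_moves:
  moves: [0,0,10,0,0,0,0,0,0,10,0,0,0,0,0,0,10,0,0,0,0,0,0,10,0,0,0,0,0,0,10,0,0,0,0]

```text
t: 14.4
tcp_pos: [0.5772, 0.1416, 0.1311]
orientation: [0.738, 0.616, 0.223, -0.162]
force: [-3.0, -10.5, 7.9]
opening: 0.0257
```

Run:
```python
from h import *
from wr import *
D2=np.load('D2.npy')
Rt=toolR(-4); go(D2+zd*(.0525)-Rt[:,0]*.0005,Rt); s=sensors.read_state(); print(s['ft_torque'], s['force']@zd)
```

```text
t 14.4 tcp [0.5772 0.1416 0.1311] q [-0.186  0.546  1.719  0.696  0.969 -0.439] F [ -3.  -10.5   7.9] open 0.0257
turn deg [ 0.12  0.03 -0.38] shift mm (before turn) [-0.98 -1.01  0.96] shift (after) [-0.97 -1.01  0.96]
[-1.63429458  0.26984456  0.28684207] 12.450627225434681
```

Call:
apply_moves:
  moves: [0,0,10,0,0,0,0,0,0,10,0,0,0,0,0,0,10,0,0,0,0,0,0,10,0,0,0,0,0,0,10,0,0,0,0]

```text
t: 15.02
tcp_pos: [0.5772, 0.1416, 0.1311]
orientation: [0.929, 0.247, 0.133, -0.241]
force: [-3.3, -11.5, 9.4]
opening: 0.0258
```

Call:
apply_moves:
  moves: [0,0,10,0,0,0,0,0,0,10,0,0,0,0,0,0,10,0,0,0,0,0,0,10,0,0,0,0,0,0,10,0,0,0,0]

```text
t: 15.65
tcp_pos: [0.5771, 0.1417, 0.1312]
orientation: [0.946, -0.169, 0.019, -0.275]
force: [-3.2, -10.7, 9.3]
opening: 0.0255
```

Call:
apply_moves:
  moves: [0,0,10,0,0,0,0,0,0,10,0,0,0,0,0,0,5,0,0,0,0,0,0,0,0,0,0,0,0,0,0,0,0,0,0]

```text
t: 16.27
tcp_pos: [0.5772, 0.1417, 0.1312]
orientation: [0.888, -0.367, -0.04, -0.273]
force: [-3.0, -11.7, 9.3]
opening: 0.0259
```

Run:
```python
from h import *
from wr import *
D2=np.load('D2.npy')
Rt=toolR(121); go(D2+zd*(.0525)-Rt[:,0]*.0005,Rt); s=sensors.read_state(); print(s['ft_torque'], s['force']@zd)
shot('wrist','w7.png')
shot('scene','s7.png')
```

```text
t 16.27 tcp [0.5772 0.1417 0.1312] q [-0.186  0.546  1.719  0.697  0.969  1.737] F [ -3.  -11.7   9.3] open 0.0259
turn deg [-0.07 -0.09 -0.09] shift mm (before turn) [-0.86  1.1   1.02] shift (after) [-0.86  1.1   1.02]
[-0.83573893  0.64293871  0.06067633] 14.273796859857054
```

View pics/w7.png

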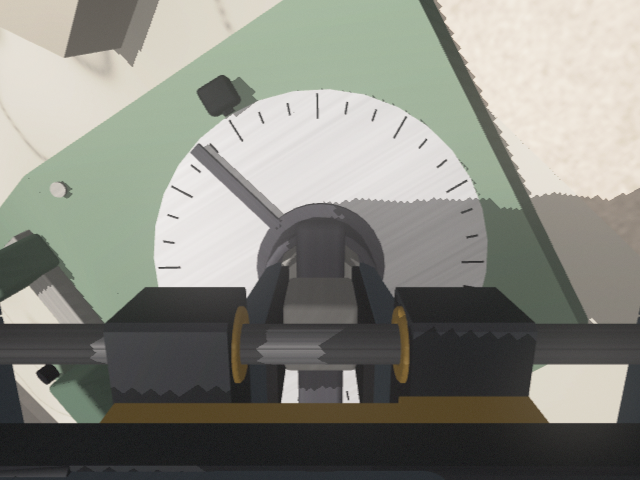

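Run:
```python
from h import *
c=load('w7')
for p in [(200,150),(238,186),(270,217)]: print('n',angw(c,*p,.005))
for h in (.006,.012): print('i',angw(c,219,94,h),angw(c,226,116,h))
i=cv2.imread('pics/w7.png'); cv2.imwrite('pics/w7a.png',cv2.resize(i[60:240,150:330],None,fx=3.3,fy=3.3,interpolation=2))
```

```text
n (np.float64(0.08615556295893288), np.float64(256.7288915219613))
n (np.float64(0.060842704442796366), np.float64(257.0989751102837))
n (np.float64(0.038445433286018224), np.float64(257.4424594106084))
i (np.float64(0.10061607722385611), np.float64(271.9070614919958)) (np.float64(0.0904704367501609), np.float64(270.3341168661513))
i (np.float64(0.09956507285195468), np.float64(272.4501930531241)) (np.float64(0.08967450817817721), np.float64(270.9672286667843))
```

View pics/w7a.png

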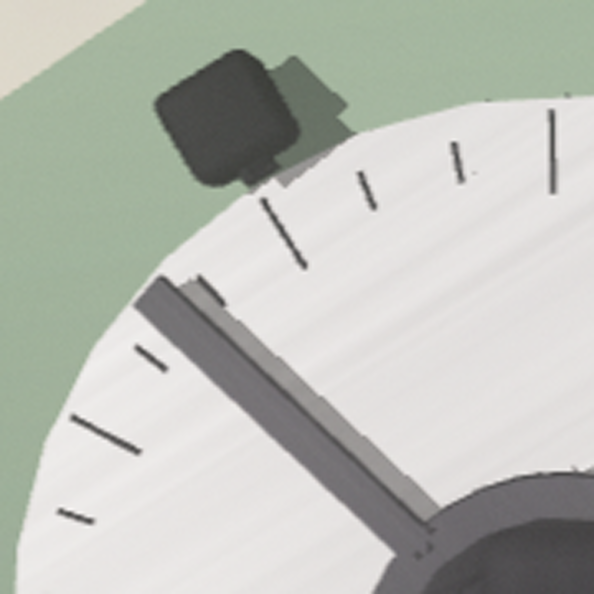

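Call:
apply_moves:
  moves: [0,0,5,0,0,0,0,0,0,5,0,0,0,0,0,0,3,0,0,0,0,0,0,0,0,0,0,0,0,0,0,0,0,0,0]

```text
t: 17.0
tcp_pos: [0.5772, 0.1418, 0.1312]
orientation: [0.841, -0.466, -0.071, -0.266]
force: [-2.9, -11.6, 10.2]
opening: 0.0259
```

Run:
```python
from h import *
c=shot('wrist','w8.png')
i=cv2.imread('pics/w8.png'); cv2.imwrite('pics/w8a.png',cv2.resize(i[60:240,150:330],None,fx=3.3,fy=3.3,interpolation=2))
```

```text
(no output)
```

View pics/w8a.png

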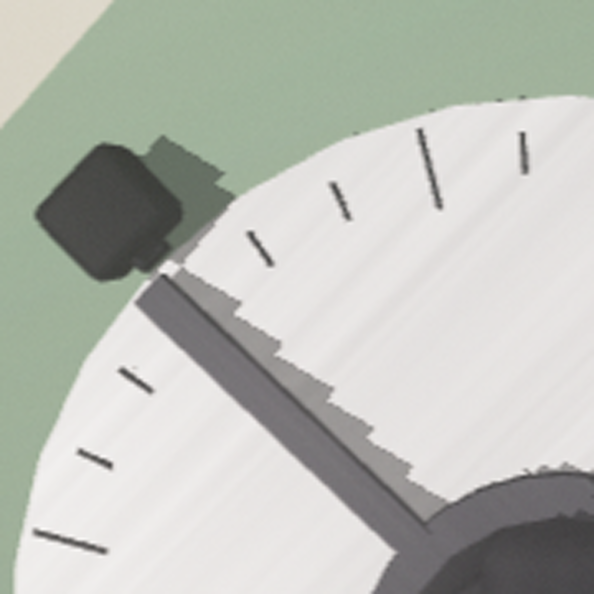

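Run:
```python
from h import *
c=load('w8')
f=lambda x,y,h: np.round(angw(c,150+x/3.3,60+y/3.3,h),4)
print('n',f(150,287,.005),f(280,413,.005),f(410,537,.005))
for h in (.003,.006,.009,.012): print(h,'nub',f(152,256,h),'blk',f(108,212,h))
c=load('w7')
for h in (.003,.006,.009,.012): print(h,'nub',f(257,175,h),'blk',f(227,118,h))
```

```text
n [8.870000e-02 2.692308e+02] [6.220000e-02 2.690944e+02] [3.480000e-02 2.691135e+02]
0.003 nub [9.190000e-02 2.712314e+02] blk [1.007000e-01 2.711531e+02]
0.006 nub [9.130000e-02 2.716407e+02] blk [1.000000e-01 2.715273e+02]
0.009 nub [9.080000e-02 2.720548e+02] blk [9.940000e-02 2.719064e+02]
0.012 nub [9.030000e-02 2.724737e+02] blk [9.870000e-02 2.722904e+02]
0.003 nub [9.160000e-02 2.710067e+02] blk [1.005000e-01 2.713385e+02]
0.006 nub [9.120000e-02 2.713076e+02] blk [1.0000e-01 2.7161e+02]
0.009 nub [9.080000e-02 2.716112e+02] blk [9.950000e-02 2.718844e+02]
0.012 nub [9.040000e-02 2.719174e+02] blk [9.900000e-02 2.721617e+02]
```

Call:
apply_moves:
  moves: [0,0,1.5,0,0,0,0,0,0,1.1,0,0,0,0,0,0,0,0,0,0,0,0,0,0,0,0,0,0,0,0,0,0,0,0,0]

```text
t: 17.68
tcp_pos: [0.5772, 0.1418, 0.1312]
orientation: [0.83, -0.484, -0.077, -0.265]
force: [-3.5, -11.5, 10.3]
opening: 0.026
```

Run:
```python
from h import *
c=shot('wrist','w9.png')
i=cv2.imread('pics/w9.png'); cv2.imwrite('pics/w9a.png',cv2.resize(i[60:240,150:330],None,fx=3.3,fy=3.3,interpolation=2))
```

```text
(no output)
```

View pics/w9a.png

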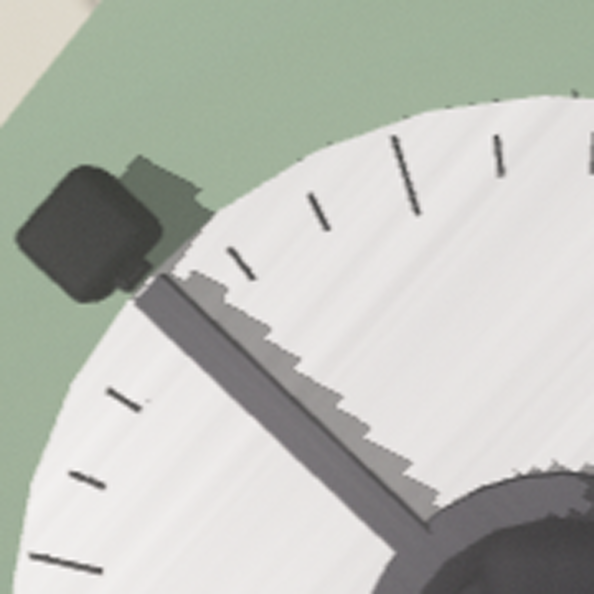

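Run:
```python
from h import *
from wr import *
c=load('w9')
f=lambda x,y,h: np.round(angw(c,150+x/3.3,60+y/3.3,h),4)
print('n',f(150,287,.005),f(280,413,.005))
for h in (.006,.009,.012): print(h,'nub',f(131,273,h),'blk',f(89,234,h))
D2=np.load('D2.npy')
Rt=toolR(137); go(D2+zd*(.0525)-Rt[:,0]*.0005,Rt)
```

```text
n [8.860000e-02 2.718038e+02] [6.220000e-02 2.716595e+02]
0.006 nub [9.180000e-02 2.716564e+02] blk [9.990000e-02 2.715909e+02]
0.009 nub [9.120000e-02 2.720887e+02] blk [9.92000e-02 2.71989e+02]
0.012 nub [9.070000e-02 2.725263e+02] blk [9.850000e-02 2.723925e+02]
t 17.73 tcp [0.5771 0.1417 0.1312] q [-0.186  0.546  1.719  0.697  0.969  2.009] F [ -3.5 -11.   10.2] open 0.0257
turn deg [-0.09 -0.07  0.33] shift mm (before turn) [-0.55  1.14  1.02] shift (after) [-0.54  1.14  1.03]
```

Call:
apply_moves:
  moves: [0,0,0,0,0,0.0005,0,0,0,0,0,0,0,0,0,0,0,0,0,0,0.06,0,0,0,0,0,0,0.06,0,0,0,0,0,0,0.06]

```text
t: 18.35
tcp_pos: [0.5765, 0.1428, 0.1301]
orientation: [0.83, -0.484, -0.078, -0.265]
force: [-0.8, -0.6, -0.5]
opening: 0.0528
```

Call:
apply_moves:
  moves: [0,0,0,0,0,0,0.06,0,0,0,0,0,0,0.06,0,0,0,0,0,-0.02,0.06,0,0,0,0,0,-0.03,0.06,0,0,0,0,0,-0.02,0.06]

```text
t: 18.98
tcp_pos: [0.5677, 0.1061, 0.1904]
orientation: [0.83, -0.484, -0.078, -0.265]
force: [0.7, -0.0, 0.0]
opening: 0.0602
```

Run:
```python
from h import *
go([0,0,0],np.eye(3))
c=shot('wrist','w10.png'); shot('scene','s10.png')
i=cv2.imread('pics/s10.png'); cv2.imwrite('pics/s10a.png',cv2.resize(i[210:380,310:510],None,fx=3.5,fy=3.5,interpolation=2))
```

```text
t 18.98 tcp [0.5677 0.1061 0.1904] q [-0.256  0.453  1.676  0.633  1.111  2.054] F [ 0.7 -0.   0. ] open 0.0602
turn deg [128.54 -75.01 -12.02] shift mm (before turn) [-140.    590.8    34.49] shift (after) [-567.73 -106.1  -190.41]
```

View pics/w10.png

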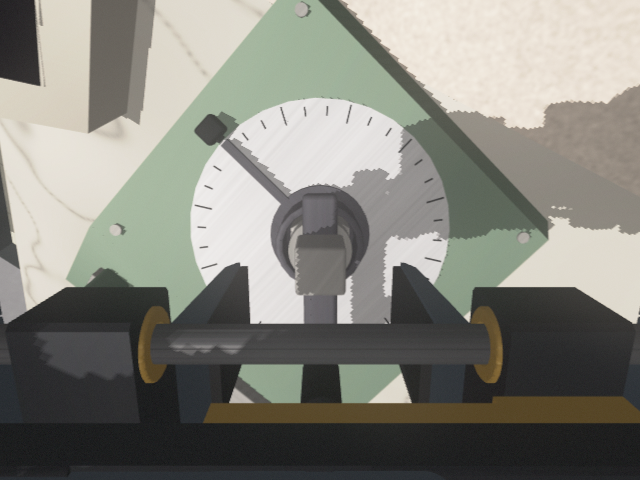

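View pics/s10a.png

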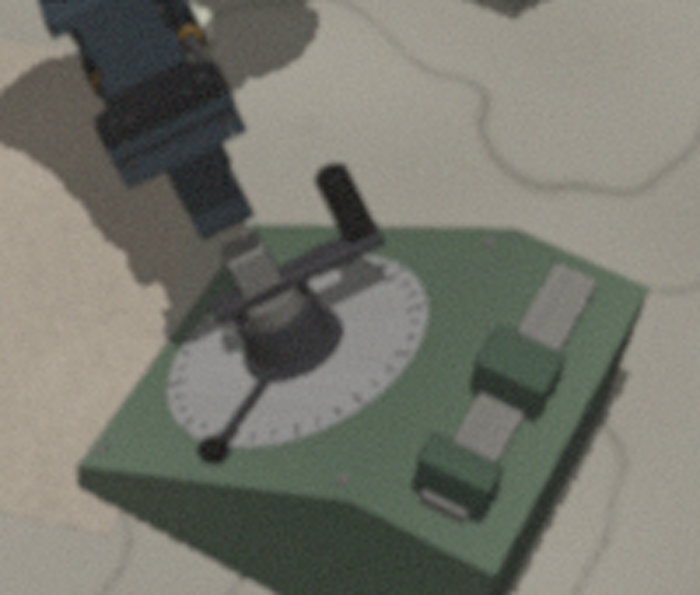

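Run:
```python
from h import *
from wr import *
D2=np.load('D2.npy'); c=load('w10'); s=load('s10')
th=np.radians(137); cx=-xd*np.cos(th)+yd*np.sin(th); cy=np.cross(zd,cx)
pts={'hubtop c':(0,0,.086),'hubtop+-':(.013,-.013,.086),'hub++':(.013,.013,.086),'hub-+':(-.013,.013,.086),'hub--':(-.013,-.013,.086),'handletop':(.07,0,.107),'barend':(-.035,0,.056)}
i=c['img'][:,:,::-1].copy(); k=s['img'][:,:,::-1].copy()
for n,p in pts.items():
    P=D2+cx*p[0]+cy*p[1]+zd*p[2]; a=proj(c,P);b=proj(s,P); print(n,a.round(1),b.round(1))
    cv2.circle(i,tuple(np.int32(a*8)),16,(0,0,255),1,shift=3); k
i=cv2.resize(i[180:320,230:410],None,fx=4,fy=4,interpolation=2)
k=cv2.resize(k[210:380,310:510],None,fx=3.5,fy=3.5,interpolation=2)
for n,p in pts.items():
    P=D2+cx*p[0]+cy*p[1]+zd*p[2]; b=(proj(s,P)-[310,210])*3.5; cv2.circle(k,tuple(np.int32(b)),4,(0,0,255),1)
cv2.imwrite('pics/p10.png',i);cv2.imwrite('pics/p10s.png',k)
```

```text
hubtop c [320.9 274. ] [378.  280.7]
hubtop+- [295.4 297.9] [384.5 281.1]
hub++ [346.1 298.2] [382.2 275.3]
hub-+ [347.2 249.3] [371.6 280.3]
hub-- [294.9 249. ] [373.7 286.3]
handletop [320.1 420.8] [403.3 259.4]
barend [321.2 196.2] [369.2 297.7]
```

View pics/p10.png

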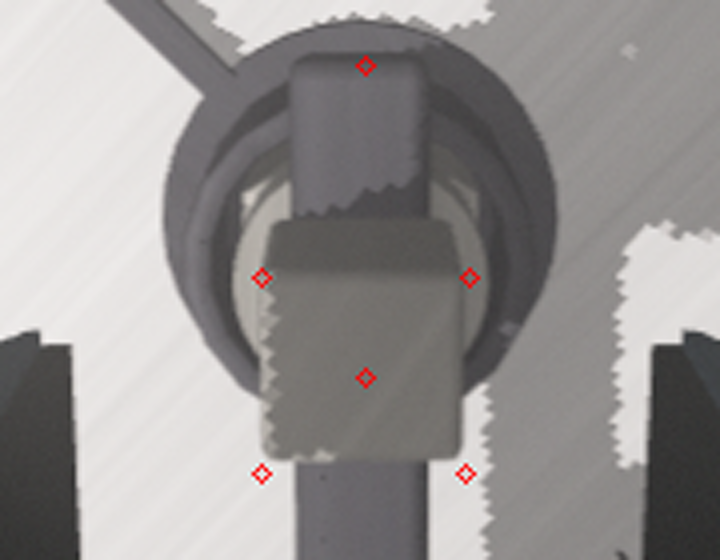

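View pics/p10s.png

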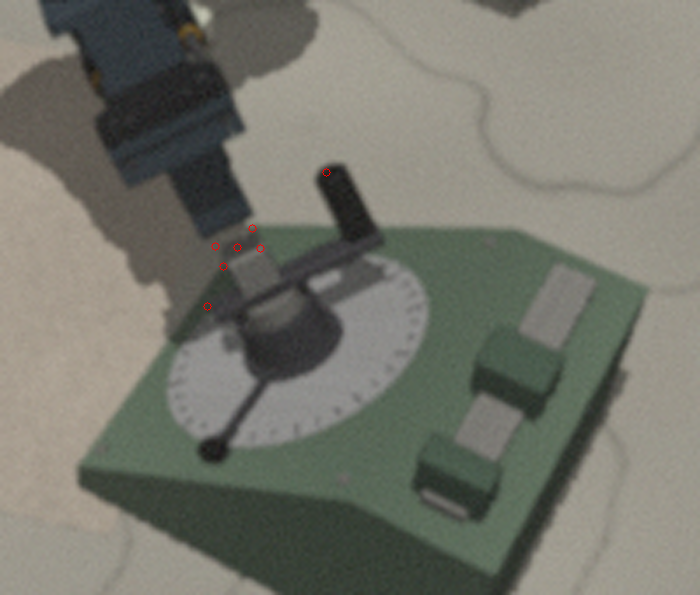

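Run:
```python
from h import *
from wr import *
D2=np.load('D2.npy'); Rt=toolR(137); s=sensors.read_state(); print((s['tcp_pos']-D2)@zd)
go(D2+zd*.095,Rt)
```

```text
0.12372316233693142
t 19.07 tcp [0.5685 0.1057 0.1909] q [-0.257  0.453  1.676  0.633  1.11   2.054] F [ 0.7  0.2 -0.8] open 0.0598
turn deg [-0.14 -0.11  0.33] shift mm (before turn) [-0.08  1.48 28.72] shift (after) [-2.000e-02  1.410e+00  2.872e+01]
```

Call:
apply_moves:
  moves: [0,0,0,0,0,0,0,0,0,0,0,0,0,0,0,0,0,0,0,0,0,0,0,0,0,0,0,0,0,0,0,0,0,0,0]

```text
t: 19.7
tcp_pos: [0.5676, 0.1067, 0.1893]
orientation: [0.83, -0.484, -0.078, -0.264]
force: [0.1, 0.3, -1.0]
opening: 0.0129
```

Fingers shut; go down to about 3 mm above the hub top, then creep.

Call:
apply_moves:
  moves: [0,0,0,0.001,0.0008,0.015,0,0,0,0,0,0,0.013,0,0,0,0,0,0,0.005,0,0,0,0,0,0,0.002,0,0,0,0,0,0,0,0]

```text
t: 20.32
tcp_pos: [0.572, 0.1236, 0.1592]
orientation: [0.83, -0.484, -0.078, -0.265]
force: [-0.4, 0.1, -0.4]
opening: 0.0003
```

```bash
cat > hh.py <<'E'
from h import *
from wr import *
D2=np.load('D2.npy'); s=sensors.read_state(); print('h',(s['tcp_pos']-D2)@zd,'Fz',s['force']@zd,s['force'],s['opening'],s['t'])
E
python3 hh.py
```

```text
h 0.08719920361768695 Fz -0.33183064085751535 [-0.44858544  0.13991469 -0.37338914] 0.0002973545110286732 20.325
```

Call:
apply_moves:
  moves: [0,0,0,0,0,0.001,0,0,0,0,0,0,0.001,0,0,0,0,0,0,0,0,0,0,0,0,0,0,0,0,0,0,0,0,0,0]

```text
t: 20.95
tcp_pos: [0.5729, 0.1238, 0.1591]
orientation: [0.83, -0.484, -0.077, -0.265]
force: [-12.1, -16.3, 32.7]
opening: 0.0007
```

```bash
python3 hh.py
```

```text
h 0.08692058439781895 Fz 37.68574021493265 [-12.0878465  -16.2937225   32.74653346] 0.0007313382729589209 20.95
```

Call:
apply_moves:
  moves: [0,0,0,0,0,-0.002,0,0,0,0,0,0,-0.02,0,0,0,0,0,0,-0.04,0,0,0,0,0,0,-0.05,0,0,0,0,0,0,-0.05,0]

```text
t: 21.58
tcp_pos: [0.5512, 0.0406, 0.296]
orientation: [0.83, -0.485, -0.078, -0.264]
force: [0.3, -0.7, 0.3]
opening: 0.0002
```

Call:
apply_moves:
  moves: [0,0,0,0,-0.03,-0.03,0,0,0,0,0,-0.03,-0.03,0,0,0,0,0,-0.03,0,0,0,0,0,0,0,0,0,0,0,0,0,0,0,0]

```text
t: 22.2
tcp_pos: [0.6194, 0.0456, 0.3776]
orientation: [0.83, -0.485, -0.079, -0.264]
force: [0.2, -0.7, -1.0]
opening: 0.0006
```

Run:
```python
from h import *
go([0,0,0],np.eye(3))
c=shot('wrist','w11.png'); shot('scene','s11.png'); shot('top','t11.png')
```

```text
t 22.2 tcp [0.6194 0.0456 0.3776] q [-0.333  0.361  1.264  0.556  1.575  2.28 ] F [ 0.2 -0.7 -1. ] open 0.0006
turn deg [128.56 -75.03 -12.19] shift mm (before turn) [-140.11  678.77  218.97] shift (after) [-619.41  -45.59 -377.57]
```

View pics/w11.png

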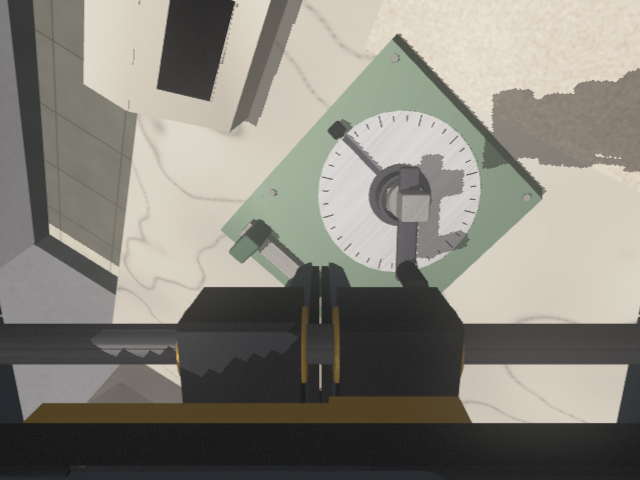

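View pics/s11.png

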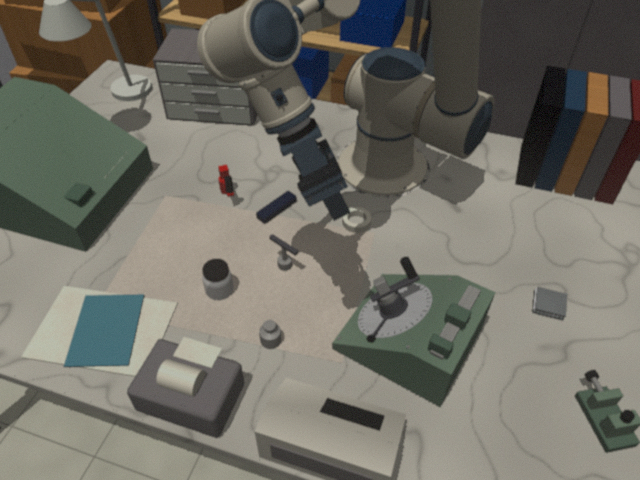

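Run:
```python
from h import *
from wr import *
c=load('w11')
i=cv2.imread('pics/w11.png'); cv2.imwrite('pics/w11a.png',cv2.resize(i[100:280,310:490],None,fx=3.3,fy=3.3,interpolation=2))
D2=np.load('D2.npy'); print(proj(c,D2+.086*zd),proj(c,D2+zd*.036))
```

```text
[416.25930327 209.58521395] [405.7154096  200.78217346]
```

View pics/w11a.png

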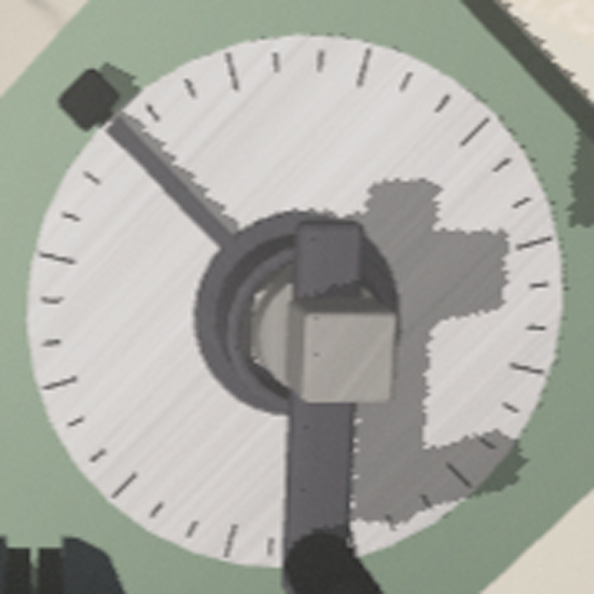

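```bash
python3 - <<'E'
from h import *
c=load('w11'); f=lambda x,y,h: np.round(angw(c,310+x/3.3,100+y/3.3,h),4)
print(f(115,126,.005),f(170,183,.005),f(225,240,.005)); print('blk',f(89,98,.012),'nub',f(107,117,.008))
# dial centre check (fit circle edges): left 27,right 563,top 37,bottom 568
print('dial c',f(295,303,0))
E
python3 - <<'E'
from rig import manip
manip.sign_off()
E
```

```text
[8.760000e-02 2.718413e+02] [6.200000e-02 2.719662e+02] [3.590000e-02 2.722771e+02]
blk [1.000000e-01 2.718303e+02] nub [9.160000e-02 2.718762e+02]
dial c [4.20000e-03 3.13295e+02]
the job is handed in; nothing more can be done
```

The crank is on the hex and fully home, and the dial's needle points at the black index clip. I handed the job in at about 22 s of the 67 s allowed.

I gripped the steel crank by its hub, not the red one. I read the hex's angle with the wrist camera, and the socket dropped to the floor of the guard tube first time, with no searching. I then wound it clockwise by about 263° of needle travel, let go, pushed the hub with the closed fingers, and drew back.

**Last checks:**
- **Needle:** it reads about 271.8–272.0° clockwise from straight down the slope. The clip reads about 271.8–271.9°, so they agree within roughly 0.5°.
- **Seating:** under a push of about 38 N, the fingers stopped about 87 mm up from the drive point, against 86 mm expected for a fully seated crank. The hub position seen by the camera agreed to about 1 mm.
- **Bystanders:** the T-key, jar and weight look unmoved in the scene picture. The clip reads the same angle as at the start, to within about 0.5°.
- **Disagreement:** a rough circle fit of the dial's centre in the last picture came out about 4 mm off the calibrated one. I did not chase this, since the needle and clip were compared in the same picture.

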